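Trace a weld seam under a flange with a hand probe

TASK

Take the cordless pencil probe from its stand and check the weld inside the clamped conveyor channel: rest the sprung tip lightly in the corner where the ledge meets the web and draw it slowly, no faster than about 3 cm a second and without lifting, along the whole ledge from the end nearer the robot to the far end. Press lightly, never forcing the tip hard against its stop; then hang the probe back in its stand by its collar, display facing out of the open side of the fork, let go of it, and leave everything else on the bench where it is.

Things in the scene. Friction and masses are not known exactly. Their poses are not given: they have to be found in the camera images.
- channel: Clamped-down zinc-coated steel conveyor side channel, C-shaped, fixed. 320 mm long (its x, pointing away from the robot), 150 mm high, open towards its own -y. Origin: on the bench, at mid-length, in the inner face of the upright web (4 mm thick, y 0 to +4). Lower flange y 0 to -70 mm. Clamps on it at x = -142 and +142 mm, y -40 to -102 mm, up to 48 mm high.
- lip_mid (a point): Mid-length of the free edge of the channel's upper flange, at its underside: y = -30 mm, 146 mm above the bench. This flange, 4 mm thick, overhangs the seam, so with its tip in the seam the probe must lean out to the channel's -y by 35 to 50 degrees from vertical; about 40 degrees leaves good room all round.
- seam_mid (a point): Nominal middle of the seam (inside corner of web and ledge top), fixed to the channel 50 mm above the bench, channel's axes. The ledge is a darker steel angle 180 mm long (x -90 to +90), its flat top 40 mm wide (y 0 to -40). Height and fall are made to order: it may stand up to 12 mm higher or lower than this and slope either way by up to 0.04 rad along x (4 mm at its ends). No reading tells: find it by touch.
- stand: Probe stand, fixed: base 120 x 100 x 12 mm, origin under its centre, and an upright at its +x side that carries a level fork plate, 7 mm thick, top 115 mm above the bench. The fork's slot, 22 mm wide, runs along the stand's x from x = +23 mm to the open end at -42 mm; the two prongs reach y -28 and +28 mm. Nothing stands higher than the fork.
- stand_seat (a point): Where the middle of the underside of the probe's collar belongs: on the fork's top, on the slot's middle line, with the stand's axes. The probe starts here, upright, display to -x.
- stand_mouth (a point): Point straight in front of the fork's open side, 65 mm to -x of stand_seat at the same height.
- probe_grip (a point): Centre of the probe's grip. Cordless pencil probe, 162 mm long, about 170 g, its z from tip to grip. Grip: block 24 (x) x 20 (y) x 60 mm (z), to be held across its y faces, fingers along z from its end; display on its -x face. Below it a round collar 34 mm across (30 to 37 mm below this point), then a barrel 16 mm across, 70 mm long, and a 10 mm nose cone.
- probe_display (a point): Middle of the display on the grip's -x face, 8 mm above probe_grip and 12 mm out.
- probe_tip (a point): Centre of the sprung tip, a steel ball 8 mm across on the probe's axis, 128 mm below probe_grip when out. It slides back along the axis by up to 6 mm against a spring: about 2 N to start, 0.7 N per mm more, 6 N at the stop; 2 to 4 mm gives a sure light contact. Nested in the seam its centre is 4 mm from the web and 4 mm above the ledge.
- probe: The probe's own frame, at the middle of the underside of its collar, 37 mm below probe_grip.
- plunger: The probe's sprung tip as a part, same point as probe_tip.
- caliper: Steel caliper lying in front of the channel, 205 mm long, origin near its middle; leave alone.
- offcut: Offcut of 40 x 40 mm slotted aluminium profile, 150 mm long, behind the channel; leave alone.
- roller: Grey conveyor roller standing on end, 50 mm across, 196 mm high; leave alone.
- corner_bracket: L-shaped aluminium bracket 80 x 40 x 80 mm; leave alone.
- screwdriver: Screwdriver, 190 mm long; leave alone.
- wrench: Open wrench, 160 mm long; leave alone.
- nut_bin: Small open blue bin, 130 x 100 x 60 mm; leave alone.
- carton: Small carton, 110 x 80 x 55 mm; leave alone.

How it is judged (in metres and radians):
On the way, in this order (a step that is already met when the one before it is completed fails the run):
1. the probe is lifted out of its stand (distance between probe_grip and stand_seat above 0.12 m and contact force between the fingers and probe above 1 N), for 0.1 s.
2. the tip presses on the ledge in the corner of the seam, at the near end of the ledge (x of probe_tip in the frame of channel between -0.096 and -0.066 m and y of probe_tip in the frame of channel above -0.0075 m and contact force between plunger and ledge above 0.4 N), for 0.3 s.
3. the tip presses on the ledge in the corner of the seam, one sixth of the way along (x of probe_tip in the frame of channel between -0.064 and -0.04 m and y of probe_tip in the frame of channel above -0.0075 m and contact force between plunger and ledge above 0.4 N), for 0.35 s.
4. the tip presses on the ledge in the corner of the seam, one third along (x of probe_tip in the frame of channel between -0.038 and -0.014 m and y of probe_tip in the frame of channel above -0.0075 m and contact force between plunger and ledge above 0.4 N), for 0.35 s.
5. the tip presses on the ledge in the corner of the seam, at the middle (x of probe_tip in the frame of channel between -0.012 and 0.012 m and y of probe_tip in the frame of channel above -0.0075 m and contact force between plunger and ledge above 0.4 N), for 0.35 s.
6. the tip presses on the ledge in the corner of the seam, two thirds along (x of probe_tip in the frame of channel between 0.014 and 0.038 m and y of probe_tip in the frame of channel above -0.0075 m and contact force between plunger and ledge above 0.4 N), for 0.35 s.
7. the tip presses on the ledge in the corner of the seam, five sixths along (x of probe_tip in the frame of channel between 0.04 and 0.064 m and y of probe_tip in the frame of channel above -0.0075 m and contact force between plunger and ledge above 0.4 N), for 0.35 s.
8. the tip presses on the ledge in the corner of the seam, at the far end (x of probe_tip in the frame of channel between 0.066 and 0.096 m and y of probe_tip in the frame of channel above -0.0075 m and contact force between plunger and ledge above 0.4 N), for 0.3 s.
At the end, for the whole second after the job is handed in: The probe hangs by its collar on the fork of its stand (collar down on the fork within 4 mm; at most 22 mm towards the open end from the seat), upright within 7 degrees, display out of the open side within 28 degrees, at rest and let go (z of probe_grip in the frame of stand_seat between 0.034 and 0.041 m and x of probe_grip in the frame of stand_seat between -0.022 and 0.012 m and angle between probe_grip's own z axis and vertical below 0.12 rad and linear speed of probe below 0.02 m/s and angle between the x axis of probe_grip and the x axis of stand_seat, either way round below 0.5 rad and x of stand_mouth in the frame of probe_grip below -0.02 m and contact force between probe and stand above 0.5 N and contact force between the fingers and probe below 0.1 N); the robot touches nothing.
It fails at once if the probe is forced against the workpiece with over 10 N, its sprung tip hard on the stop (contact force between probe and ledge above 10 N or contact force between probe and channel above 10 N).
It fails at once if a bystander is shifted by more than 30 mm (distance of any of caliper, offcut, roller, corner_bracket, screwdriver, wrench, nut_bin, carton from where it was at the start of the episode above 0.03 m).
It also fails if it takes over 72 s, if anything falls off the work surface, if the arm or the gripper's body presses on something with over 40 N, if the wrist force passes 120 N, or if a joint passes its speed limit or range.

ROBOT

A 7-joint arm with a two-finger parallel gripper is mounted at the origin on the work surface. World frame = base frame: x ahead of the robot, y to its left, z up, the work surface at z = 0. Lengths are in m, angles in degrees, forces in N, time in s.
With the tool pointing down it reaches from about 0.4 to 0.85 m from the base axis. Payload 6.9 kg.
Tool frame: the origin (TCP) lies midway between the tips of the shut fingers; the grasp point (between the pads) lies 19 mm behind it (arm.grasp_offset is the z of the grasp point in the tool frame, in m); z points along the fingers, x is the direction in which the jaws open and shut, and the axes are right-handed (so a half turn about z gives the same grasp; the last joint's range is limited). The gripper opens to 85 mm and grips with 20 to 120 N. Pads are 22 mm wide; open, the fingers measure 114 mm over their backs; the gripper's body (76 mm by 85 mm) begins 54 mm behind the grasp point. The pads swing forward as they close: fully open they stand 13 mm farther back than shut.
Start: joints at [-57.897, 29.078, -13.613, 85.955, 7.202, 65.827, -8.869], TCP at [0.275, 0.561, 0.231] pointing down, gripper open.
Joint ranges: [-176.47, 176.47], [-13.61, 117.27], [-81.72, 77.17], [0.22, 143.17], [-87.28, 267.28], [10, 112.55], [-165.47, 165.47]. Speed limits (degrees/s): [136.94, 136.94, 180, 180, 180, 180, 180].

INTERFACE

Orientations are given as [roll, pitch, yaw] about the fixed x, y, z axes, in that order (R = Rz(yaw) Ry(pitch) Rx(roll)).
In Python, from plant import arm gives the robot as it stands. The module is installed in compiled form; this text tells all that it offers. Calls block until the motion is done:
- arm.reach(position, orientation): joint-space move of the TCP to a pose.
- arm.line_to(position, feed=0.15, frame=None, guard=None): straight line of the TCP; frame=None keeps the orientation; feed is the mean speed in m/s. With guard (N) it stops when the force on the tool has changed by that much, and returns True; else False.
- arm.goto_joints(angles): joint-space move.
- arm.set_gripper(opening): finger opening in m; the grip force is fixed at half the most; returns when the fingers have stopped.
- arm.wait(seconds).
- arm.ik(position, orientation): joint angles nearest the present ones, or None.
- arm.grab_frame(name): name is "scene" or "top" or "wrist"; returns a dict with "img" (384x512x3 uint8, red, green, blue), "z_map" (384x512 float32, m along the optical axis (not along the pixel's ray), 0 where there is no reading), "fx", "fy", "cx", "cy" (pixels), "world_from_camera" (4x4, takes a point from camera to world coordinates). Camera axes: x right, y down, z forward; pixel columns grow to the right and rows downward; lengths in m; the calibration is good to about 2 mm. The wrist camera is an equidistant fisheye: a pixel r from the principal point sees the ray r / f radians off the axis. A picture is of the moment at which its call begins.
A pose or a line that the arm cannot do raises arm.IKError and nothing moves.
- arm.close_job(): hands the job in, once; it reports no verdict.
Readings, each from a call of its own:
- arm.get_clock(): time.
- arm.get_q(): joint angles.
- arm.get_qd(): joint speeds.
- arm.get_tau(): joint torques, N m.
- arm.get_position(): TCP position.
- arm.get_tool_rot(): TCP orientation.
- arm.get_wrist_force(): force on the tool from outside, world axes, zero at the start.
- arm.get_ft_torque(): the same for the moment, N m.
- arm.get_width(): finger opening in m.
Only numpy, scipy, OpenCV 4.12 (cv2) and the standard library are available. Lean on these libraries where they do the work, as an engineer would, in place of code of your own. Each camera call takes 0.05 s, during which the arm holds its last target. There are 200 camera calls.

## Working session

There is one attempt and no reset: what is moved stays moved. The work goes in short steps, each a Python script; the robot and the scene stay as the last script left them, time stands still between calls to the robot, and variables do not carry over. Pictures are saved under pics/ and viewed, about 8 in all and at most 12, crops included, and the job is handed in when it is done.

```bash
mkdir -p pics; ls; cat > h.py <<'E'
import numpy as np, cv2
from plant import arm
def save(name):
    f=arm.grab_frame(name); np.savez(f"pics/{name}.npz",**f); return f
def pts(f):
    z=f["z_map"]; v,u=np.mgrid[:z.shape[0],:z.shape[1]]
    P=np.stack([(u-f["cx"])/f["fx"]*z,(v-f["cy"])/f["fy"]*z,z],-1)
    M=f["world_from_camera"]; W=P@M[:3,:3].T+M[:3,3]; W[z<=0]=np.nan; return W
E
python3 - <<'E'
from h import *
for n in("scene","top"):
    f=save(n); cv2.imwrite(f"pics/{n}.png",cv2.resize(f["img"][:,:,::-1],(800,600)))
    print(n,f["fx"],f["cx"],f["cy"],f["world_from_camera"].round(3).tolist())
print(arm.get_clock(),arm.get_tool_rot(),arm.grasp_offset)
E
```

```text
pics
scene 428.7041159538207 244.72403727704918 192.25334877971642 [[-0.857, 0.346, -0.382, 0.968], [0.515, 0.586, -0.626, 0.705], [0.007, -0.733, -0.68, 0.923], [0.0, 0.0, 0.0, 1.0]]
top 427.66387739739076 252.11745125399528 189.75394766995123 [[0.002, -0.995, 0.101, 0.395], [-1.0, -0.003, -0.006, -0.025], [0.006, -0.101, -0.995, 1.296], [0.0, 0.0, 0.0, 1.0]]
0.1 [1.79999279e+02 9.09714402e-02 6.39418323e+01] -0.0187
```

View pics/scene.png

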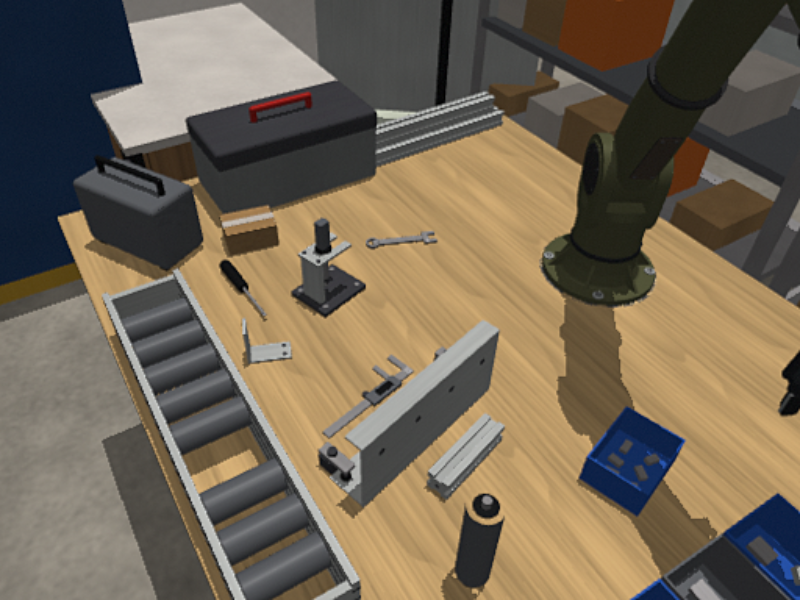

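View pics/top.png

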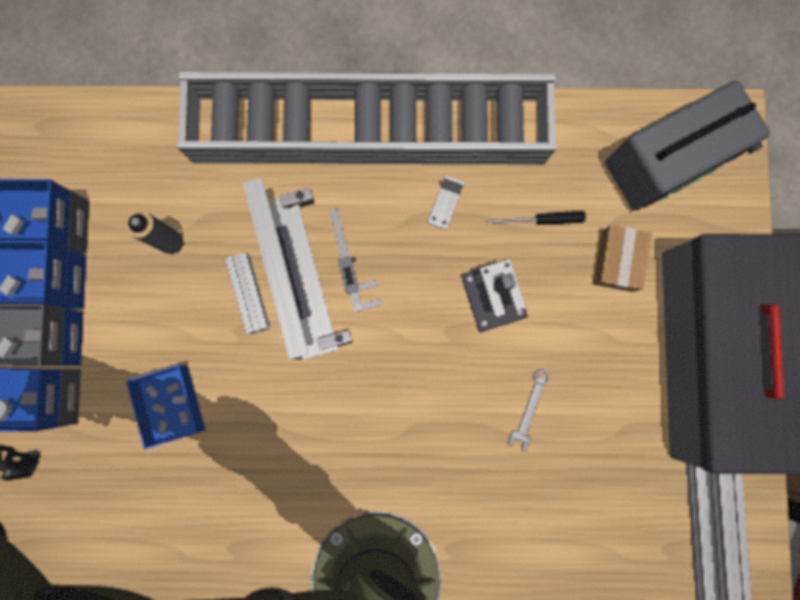

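The scene view shows the probe upright in its stand (about 322,240) and the channel (about 425,410). In the top view the channel's upper flange runs (255,180)–(297,357), opening to the right. The stand is at (493,295) and the caliper at (350,260). Next I'll measure from depth.

```bash
cat > m.py <<'E'
from h import *
def rect(P):
    (c,s,a)=cv2.minAreaRect((P[:,:2]*1000).astype(np.float32)); b=cv2.boxPoints((c,s,a)); return np.round(c,1),np.round(s,1),a,np.round(b,1).tolist()
for n in("top","scene"):
    f=dict(np.load(f"pics/{n}.npz")); W=pts(f); x,y,z=W[...,0],W[...,1],W[...,2]
    def sel(x0,x1,y0,y1,z0,z1):
        m=(x>x0)&(x<x1)&(y>y0)&(y<y1)&(z>z0)&(z<z1)
        k,l,st,_=cv2.connectedComponentsWithStats(m.astype(np.uint8)); 
        if k<2: return None
        return W[l==1+np.argmax(st[1:,4])]
    for nm,a in dict(flange=(.3,.85,.05,.4,.135,.165),fork=(.4,.75,-.4,-.1,.105,.125),grip=(.4,.75,-.4,-.1,.13,.2),griptop=(.4,.75,-.4,-.1,.17,.2),base=(.4,.75,-.4,-.1,.006,.018)).items():
        P=sel(*a)
        if P is None: print(n,nm,None); continue
        print(n,nm,len(P),"z",np.median(P[:,2]).round(4),*rect(P))
E
python3 m.py
python3 - <<'E'
import cv2
a=cv2.imread('pics/top.png')[240:350,440:550]; b=cv2.imread('pics/scene.png')[200:330,270:390]
cv2.imwrite('pics/crop.png',cv2.hconcat([cv2.resize(a,(400,400),interpolation=2),cv2.resize(b,(400,400),interpolation=2)]))
E
```

```text
top flange 1482 z 0.1498 [564.3 173.9] [320.7  34.9] 15.874724388122559 [[405.29998779296875, 146.89999389648438], [414.79998779296875, 113.30000305175781], [723.2999877929688, 201.0], [713.7000122070312, 234.60000610351562]]
top fork 450 z 0.1152 [ 533.6 -226.1] [90.3 56.5] 17.123579025268555 [[482.1000061035156, -212.39999389648438], [498.79998779296875, -266.3999938964844], [585.0999755859375, -239.8000030517578], [568.5, -185.8000030517578]]
top grip 106 z 0.1799 [ 536.3 -224.9] [24.9 21.1] 14.555861473083496 [[521.5999755859375, -217.8000030517578], [526.9000244140625, -238.1999969482422], [551.0, -232.0], [545.7000122070312, -211.5]]
top griptop 76 z 0.1811 [ 536.6 -225. ] [24.4 20.7] 14.555861473083496 [[522.2000122070312, -218.10000610351562], [527.4000244140625, -238.10000610351562], [551.0, -232.0], [545.7999877929688, -211.89999389648438]]
top base 703 z 0.0119 [ 529.6 -225.3] [120.2 101.3] 17.41836929321289 [[457.1000061035156, -194.89999389648438], [487.3999938964844, -291.6000061035156], [602.0999755859375, -255.60000610351562], [571.7000122070312, -158.89999389648438]]
[... 432 characters left out ...]
 -179.89999389648438]]
scene grip 163 z 0.1621 [ 540.4 -220.7] [25.4 25.6] 35.68480682373047 [[522.5999755859375, -217.6999969482422], [537.5999755859375, -238.5], [558.2000122070312, -223.60000610351562], [543.2000122070312, -202.8000030517578]]
scene griptop 56 z 0.1791 [ 540.7 -219.6] [24.6 23.9] 43.076820373535156 [[523.5999755859375, -219.3000030517578], [539.9000244140625, -236.6999969482422], [557.9000244140625, -220.0], [541.5999755859375, -202.5]]
scene base 589 z 0.011 [ 532.5 -223.7] [122.7 101.6] 17.782445907592773 [[458.6000061035156, -194.10000610351562], [489.6000061035156, -290.79998779296875], [606.4000244140625, -253.3000030517578], [575.4000244140625, -156.60000610351562]]
```

View pics/crop.png

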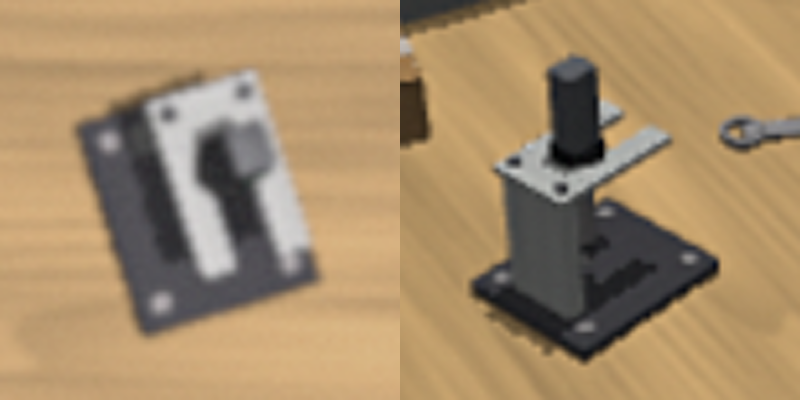

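The crop shows the fork open toward the robot (bottom of the left panel), with the probe seated and upright, so the stand's yaw is about +17.5°. The fork, base and flange sizes all match the given dimensions. Next I'll check IK for the grasp and the seam poses.

```bash
cat >> h.py <<'E'
from scipy.spatial.transform import Rotation as R
CY=np.radians(15.9); C=np.array([.5609,.1880,0]); RC=R.from_euler('z',CY).as_matrix()
LEAN=np.radians(40); PZ=np.array([0,-np.sin(LEAN),np.cos(LEAN)])   # probe z in channel frame
GY=0.0                                                              # chosen roll about probe axis
def Rw(roll):   # tool rotation in world when on the seam; roll 0: jaws along channel x
    z=-PZ; x=np.array([1.,0,0]); y=np.cross(z,x)
    M=np.c_[x,y,z]@R.from_euler('z',roll,degrees=True).as_matrix(); return RC@M
def rpy(M): return R.from_matrix(M).as_euler('xyz',degrees=True)
D=0.128-0.0187+0.003  # TCP to ball centre along probe axis (grasp 3 mm above grip centre)
def tcp(p): return C+RC@(np.asarray(p)+D*PZ)   # TCP for a ball centre p in channel frame
S=np.array([.538,-.2235]); SY=17.5
E
python3 - <<'E'
from h import *
for a in(SY+90,SY-90):
  for z in (.136,.29): print("grasp",a,z,np.round(arm.ik([*S,z],[180,0,a]),0) if arm.ik([*S,z],[180,0,a]) is not None else None)
for r in(0,90,180,270):
  for p in((-.085,-.004,.054),(.085,-.004,.054),(0,-.06,.12)):
    q=arm.ik(tcp(p),rpy(Rw(r))); print(r,p,None if q is None else np.round(q,0))
print(tcp((-.085,-.004,.054)))
E
```

```text
grasp 107.5 0.136 [ 22.  30.  -2. 100.   1.  50. 126.]
grasp 107.5 0.29 [ 11.  23.  14.  87.  -6.  70. 133.]
grasp -72.5 0.136 [ -0.  34.  33. 100. -23.  52. -30.]
grasp -72.5 0.29 [  0.  25.  31.  87. -13.  71. -39.]
0 (-0.085, -0.004, 0.054) [ 18.  36. -11. 105. -34.  62.  46.]
0 (0.085, -0.004, 0.054) [ 12.  47. -15.  79. -29.  70.  31.]
0 (0, -0.06, 0.12) [ 16.  39.  -8.  85. -31.  77.  38.]
90 (-0.085, -0.004, 0.054) [  4.  36.  10. 105. -43.  69. -33.]
90 (0.085, -0.004, 0.054) [  0.  47.   9.  79. -44.  78. -48.]
90 (0, -0.06, 0.12) [  5.  39.  12.  85. -41.  83. -43.]
180 (-0.085, -0.004, 0.054) [-24.  54.  66. 106. -63. 101. -98.]
180 (0.085, -0.004, 0.054) [ -23.   63.   66.   79.  -76.  110. -118.]
180 (0, -0.06, 0.12) [ -18.   55.   66.   86.  -65.  111. -111.]
270 (-0.085, -0.004, 0.054) [ 33.  40. -35. 105. -20.  56. 121.]
270 (0.085, -0.004, 0.054) [ 23.  51. -37.  79. -12.  66. 107.]
270 (0, -0.06, 0.12) [ 26.  41. -26.  85. -22.  73. 119.]
[0.50002359 0.09144316 0.14002679]
```

```bash
python3 - <<'E'
from h import *
p=arm.get_position()
arm.line_to([p[0],p[1],.36],feed=.2)
o=[180,0,SY-90]
arm.reach([*S,.30],o); 
f=arm.grab_frame("wrist"); cv2.imwrite("pics/w1.png",f["img"][:,:,::-1])
print(arm.get_clock(),arm.get_position(),arm.get_q())
E
```

```text
3.8583 [ 0.53847522 -0.2225538   0.29989969] [ -2.711195    25.73401931  36.58174486  86.2302779  -15.69900283
  73.23448967 -36.70175881]
```

View pics/w1.png

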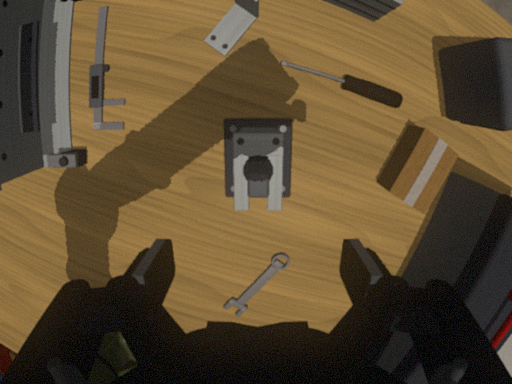

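The wrist view shows the probe and fork at (258,168), centred between the fingers (col ≈256) and square to them. I'll grasp and lift.

```bash
python3 - <<'E'
from h import *
print("hit",arm.line_to([*S,.136],feed=.12,guard=8), arm.get_position())
arm.set_gripper(0.0)
p=arm.get_position(); print("w",arm.get_width(),p,arm.get_tool_rot(),arm.get_wrist_force())
np.save("grasp.npy",p)
arm.line_to([p[0],p[1],p[2]+.16],feed=.12); arm.wait(.15)
print("w",arm.get_width(),arm.get_wrist_force(),arm.get_clock())
f=arm.grab_frame("wrist"); cv2.imwrite("pics/w2.png",f["img"][:,:,::-1])
E
```

```text
hit False [ 0.53834882 -0.22375403  0.1366798 ]
w 0.019137712814901394 [ 0.53811054 -0.22354821  0.13620654] [-1.79981655e+02 -9.40421953e-03 -7.24991523e+01] [-0.10346381  0.33302232  2.27496037]
w 0.019499022026337687 [-0.19118239  0.23438463 -1.27764887] 7.6167
```

View pics/w2.png

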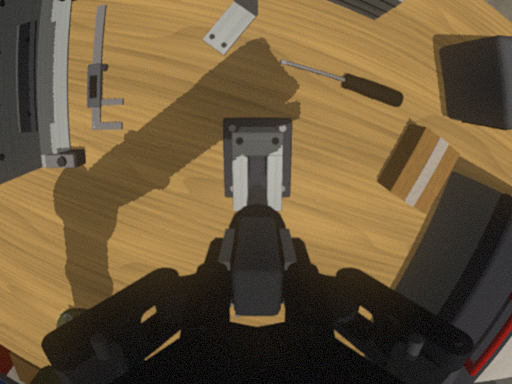

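Probe is held squarely between the pads. Next: touch ledge and web at the far end, then at the near end.

```bash
cat >> h.py <<'E'
def ball():  # ball centre (tip out) in channel frame from the present TCP
    return RC.T@(np.array(arm.get_position())-C)-D*(RC.T@R.from_euler('xyz',arm.get_tool_rot(),degrees=True).as_matrix()@[0,0,-1.])
E
python3 - <<'E'
from h import *
O=rpy(Rw(0)); out=[]
arm.reach(tcp(np.array([.08,-.015,.075])+.12*PZ),O); print(arm.get_clock(),arm.get_q().round(0))
arm.line_to(tcp([.08,-.015,.075]),feed=.1); arm.wait(.2)
F=[]
for _ in range(6): F.append(arm.get_wrist_force()); arm.wait(.02)
print("F",np.mean(F,0).round(2),np.std(F,0).round(3))
for x in(.08,-.08):
    arm.line_to(tcp([x,-.015,.075]),feed=.08); arm.wait(.1)
    h=arm.line_to(tcp([x,-.015,.034]),feed=.012,guard=1.3); b=ball(); print(x,"ledge",h,b.round(4),arm.get_wrist_force().round(2))
    if not h: arm.line_to(tcp([x,-.015,.075])); break
    zl=b[2]; arm.line_to(tcp([x,-.015,zl+.004]),feed=.03); arm.wait(.1)
    h=arm.line_to(tcp([x,.006,zl+.004]),feed=.01,guard=1.3); b=ball(); print(x,"web",h,b.round(4),arm.get_wrist_force().round(2),arm.get_clock())
    arm.line_to(tcp([x,-.015,zl+.006]),feed=.05)
E
```

```text
8.8417 [ 11.  44.   1.  65. -36.  91.  33.]
F [-0.25  0.16 -1.55] [0.362 0.454 0.373]
0.08 ledge True [ 0.0799 -0.0148  0.0638] [ 0.65 -0.66  1.64]
0.08 web True [ 0.0795 -0.0033  0.0669] [ 0.53 -0.8  -2.51] 13.8333
-0.08 ledge True [-0.0805 -0.0149  0.0592] [ 0.85 -1.17  1.43]
-0.08 web True [-0.0806 -0.0031  0.0626] [ 1.29 -1.24 -1.51] 19.6917
```

Contacts are consistent: the ledge is 7.5 mm above nominal with a slope of 0.029 rad, and the web is within 0.2 mm at both ends. I'll scan now.

```bash
python3 - <<'E'
from h import *
RT=RC.T
def mf(n=8):
    L=[]
    for _ in range(n): L.append(arm.get_wrist_force()); arm.wait(.015)
    return RT@np.mean(L,0)
def tgt(x,c): return tcp(np.array([x,-.0033,.0615+.0288*x])-c*PZ)
c=.0028
arm.line_to(tgt(-.084,-.006),feed=.05); arm.wait(.1); F0=mf(12); print("F0",F0.round(2))
arm.line_to(tgt(-.084,c),feed=.01,guard=6.5); arm.wait(.4)
xs=np.linspace(-.084,.084,9)
for x in xs:
    g=arm.line_to(tgt(x,c),feed=.016,guard=5) if x>xs[0] else False
    d=mf()-F0; a=d@PZ
    print(f"{x:.3f} g={g} dF={d.round(2)} axial={a:.2f} c={c*1e3:.2f} ball={ball().round(4)}")
    if a<3: c+=.0006
    if a>5: c-=.0006
    if g and abs(a)>6.5: print("STOP"); break
arm.wait(.4); print(arm.get_clock(),arm.get_width())
E
```

```text
F0 [-0.17  0.11 -1.56]
-0.084 g=False dF=[-0.1  -2.09  4.4 ] axial=4.72 c=2.80 ball=[-0.0845 -0.0015  0.0569]
-0.063 g=False dF=[-2.06 -0.76  4.92] axial=4.25 c=2.80 ball=[-0.0634 -0.0015  0.0576]
-0.042 g=False dF=[-2.47 -0.92  5.42] axial=4.74 c=2.80 ball=[-0.0424 -0.0016  0.0582]
-0.021 g=False dF=[-2.6  -0.61  5.3 ] axial=4.46 c=2.80 ball=[-0.0213 -0.0016  0.0588]
0.000 g=False dF=[-2.4  -1.01  5.35] axial=4.75 c=2.80 ball=[-0.0003 -0.0016  0.0594]
0.021 g=False dF=[-2.14 -1.28  5.18] axial=4.79 c=2.80 ball=[ 0.0207 -0.0016  0.06  ]
0.042 g=False dF=[-2.13 -0.89  4.77] axial=4.23 c=2.80 ball=[ 0.0418 -0.0016  0.0606]
0.063 g=False dF=[-2.4  -0.71  4.88] axial=4.20 c=2.80 ball=[ 0.0626 -0.0016  0.0612]
0.084 g=False dF=[-1.8  -1.11  5.26] axial=4.75 c=2.80 ball=[ 0.0837 -0.0016  0.0619]
35.4833 0.019442086765975714
```

The scan held 4.2–4.8 N axial from end to end. Next I'll retract and go back above the stand.

```bash
python3 - <<'E'
from h import *
g=np.load("grasp.npy"); u=np.array([np.cos(np.radians(SY)),np.sin(np.radians(SY)),0])
p=g-.004*u; np.save("place.npy",p)
b=ball(); arm.line_to(tcp(b+.13*PZ),feed=.12)
arm.reach(p+[0,0,.16],[180,0,SY-90]); arm.wait(.2)
print(arm.get_clock(),arm.get_position()-p,arm.get_tool_rot(),arm.get_width())
f=arm.grab_frame("wrist"); cv2.imwrite("pics/w3.png",f["img"][:,:,::-1])
s=save("scene"); t=cv2.resize(s["img"][100:220,160:280,::-1],(480,480),interpolation=2); cv2.imwrite("pics/s3.png",t)
a=cv2.resize(f["img"][60:330,140:380,::-1],(427,480)); cv2.imwrite("pics/c3.png",cv2.hconcat([a,t[:,:360]]))
E
```

```text
38.125 [0.00055144 0.00074196 0.15921359] [ 1.79952910e+02  6.06090831e-02 -7.23953833e+01] 0.019189749193488558
```

View pics/c3.png

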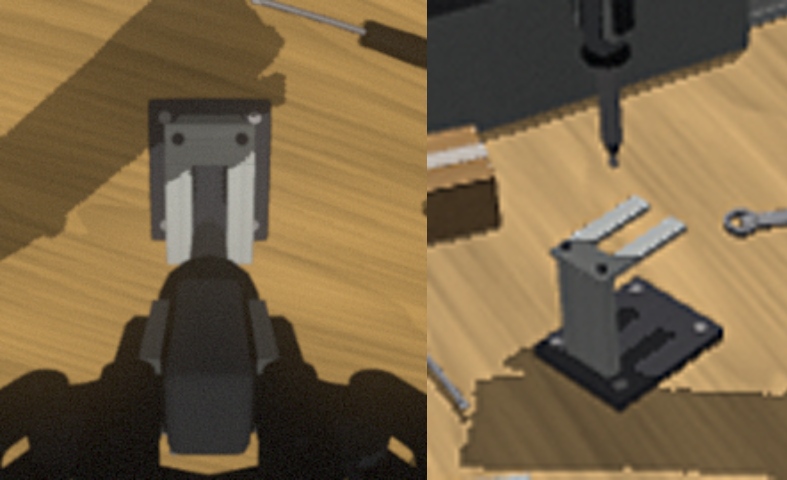

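The probe is still straight in the grip and above the slot, with the tip clear of the fork. I'll lower it, release and retreat.

```bash
python3 - <<'E'
from h import *
p=np.load("place.npy")
print("early hit",arm.line_to(p+[0,0,.004],feed=.07,guard=6),(arm.get_position()-p).round(4))
arm.wait(.2)
h=arm.line_to(p+[0,0,-.004],feed=.006,guard=1.8); print("seat",h,(arm.get_position()-p).round(4),arm.get_wrist_force().round(2))
E
```

```text
early hit False [ 0.0002 -0.0001  0.0043]
seat True [-0. -0. -0.] [-1.08 -0.29  5.39]
```

```bash
python3 - <<'E'
from h import *
p=np.load("place.npy")
arm.set_gripper(.05); arm.wait(.3)
q=arm.get_position(); arm.line_to([q[0],q[1],.33],feed=.12)
arm.wait(.3)
f=arm.grab_frame("wrist"); a=cv2.resize(f["img"][60:330,140:380,::-1],(427,480))
s=save("scene"); t=cv2.resize(s["img"][100:220,160:280,::-1],(480,480),interpolation=2); cv2.imwrite("pics/c4.png",cv2.hconcat([a,t[:,:360]]))
W=pts(s);m=(abs(W[...,0]-p[0])<.05)&(abs(W[...,1]-p[1])<.04)&(W[...,2]>.17)&(W[...,2]<.2)
print(m.sum(),np.nanmax(W[m][:,2]),W[m].mean(0),arm.get_clock(),arm.get_width(),arm.get_wrist_force())
E
```

```text
60 0.18322591387861054 [ 0.53700988 -0.2196353   0.17746973] 44.4417 0.050060331453716266 [-0.04482644 -0.74129948  0.81326066]
```

View pics/c4.png

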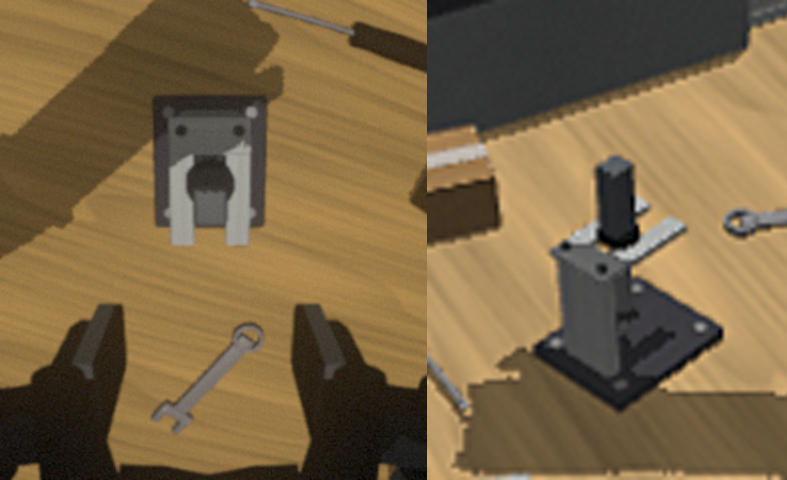

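The probe hangs upright in the fork with its collar on the prongs and the gripper well clear. The grip top reads 0.183 m, against 0.182 m expected. I'm handing in.

```bash
python3 -c "
from plant import arm
arm.close_job(); print(arm.get_clock())"
```

```text
the job is handed in; nothing more can be done
the job is handed in; nothing more can be done
```

The weld check is done and the probe is back in its stand. I handed the job in at about 45 s of the 72 s allowed; no verdict is reported.

- **Finding the seam:** I touched the ledge and the web at both ends before the scan. The ledge stands about 7.5 mm above nominal and rises 0.029 rad towards the far end. The two web touches agreed to 0.2 mm.
- **Scan:** I drew the tip along the seam from x ≈ −84 to +84 mm, leaning 40°, about 2.8 mm into its spring. It ran in 21 mm steps with brief stops, at a mean speed of 16 mm/s. At every stop the axial force read 4.2–4.8 N, and no force guard tripped.
- **Return:** I lowered the probe until the collar touched the fork, about 4 mm towards the open end from where it started, then let go and lifted the gripper clear. The last pictures show it upright, and its top reads 0.183 m against 0.182 m expected. The display should face the open side, since I put it back at the same yaw, but I did not see its face directly.

**Disagreements and gaps:**
- The two cameras differed by 2–3 mm, so x along the channel was known only to about that; the touches settled height and web position.
- Seating the collar read about 5 N at the wrist, more than the 1.8 N guard I had set.
- I did not measure the bystanders again at the end. The arm never went close to them, and those in the last pictures look unmoved.

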